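# Mark the pump cover with the hand press

## Robot

A 6-joint arm with a two-finger parallel gripper is mounted at the origin on the work surface. World frame = base frame: x ahead of the robot, y to its left, z up, the work surface at z = 0. Lengths are in m, angles in rad, forces in N, time in s.
With the tool pointing down it reaches from about 0.275 to 0.775 m from the base axis. Payload 14.6 kg.
Tool frame: the origin (TCP) lies at the very end of the fingers, on their centre line; the grasp point (between the pads) lies 19 mm behind it (env.grip_point_offset is the distance from the TCP to the grasp point, in m); y points along the fingers, x is the direction in which the jaws open and shut, and the axes are right-handed (so a half turn about y gives the same grasp; the last joint's range is limited). The gripper opens to 85 mm and grips with 20 to 120 N. Pads are 22 mm wide; open, the fingers measure 114 mm over their backs; the gripper's body (76 mm by 85 mm) begins 54 mm behind the grasp point. The pads swing forward as they close: fully open they stand 13 mm farther back than shut.
Start: joints at [-1.416, 0.263, -0.048, 1.259, 0, 1.415], TCP at [0.16, -0.5, 0.196] pointing down, gripper open.
Joint ranges: [-2.65, 2.65], [-0.89, 1.7], [-1.18, 1.37], [-2.13, 2.11], [-1.35, 1.29], [-3.14, 3.14]. Speed limits (rad/s): [1.89, 1.89, 2.57, 2.79, 3.14, 3.14].

## Interface

Orientations are given as a unit quaternion [w, x, y, z].
In Python, from station import env, imaging gives the robot as it stands.
- The arm moves only by the shell command python3 -m crank 'ROWS'. ROWS is JSON, a list of rows, each an object of numbers: "claw": the opening in per cent of the stroke, from 0 (shut) to 100 (fully open); "dx", "dy", "dz": the shift along the tool's x, y, z in mm; "yaw": the turn about the tool's y in degrees. A call has 1 to 10 rows; each row is the pose to reach, as a shift and turn from the pose commanded when the call began, along the tool's axes at that moment; what a row does not reach only later rows make up. A row lasts 1/8 s, in which the tool goes at most 62.5 mm and 10.7 degrees, less where a joint would pass 70% of its speed; a pose out of reach is approached as far as the arm can. A call with a gripper value outside its range is refused whole. The fingers move at their own pace and stop on an object; the grip force is fixed at half the most. Time passes only in rows, so rows that repeat a pose let the fingers close. It gives the time, the measured TCP pose, the force and the opening at its end, in the units of the state.
- env.get_obs(): the state, without advancing time (a new reading comes with each control period).
- imaging.read_camera(name): name is "scene" or "top" or "wrist"; returns a dict with "image" (400x640x3 uint8, red, green, blue), "z_map" (400x640 float32, m along the optical axis (not along the pixel's ray), 0 where there is no reading), "intrinsics" (3x3 intrinsics, pixels), "R" (3x3) and "t" (3): a world point X has camera coordinates R X + t. Camera axes: x right, y down, z forward; pixel columns grow to the right and rows downward; lengths in m; the calibration is good to about 2 mm. The wrist camera is an equidistant fisheye: a pixel r from the principal point sees the ray r / f radians off the axis. A picture is of the moment at which its call begins.
- env.sign_off(): hands the job in, once; it reports no verdict.
The state is a dict: "time": time; "q": joint angles; "qd": joint speeds; "tau": joint torques, N m; "position": TCP position; "tool_rot": TCP orientation; "force": force on the tool from outside, world axes, zero at the start; "moment": the same for the moment, N m; "width": finger opening in m.
Only numpy, scipy, OpenCV 4.12 (cv2) and the standard library are available. Lean on these libraries where they do the work, as an engineer would, in place of code of your own. Each camera call takes 0.05 s, during which the arm holds its last target. There are 200 camera calls.

## Task

The bench marking press has a pump cover clamped on its slide. Crank the handwheel until the orange dot on the cover is right under the punch (orange lines on the slide level with the white lines on the bed), then let go of the wheel and push the red spring plunger all the way down to its stop, hold it there for a moment, and let it come back up. Do not push the plunger before the dot is in place, leave the slide on its dot, and do not shift or knock over the bottle, can and other things around the press.

Things in the scene. Friction and masses are not known exactly. Their poses are not given: they have to be found in the camera images.
- press: green bench marking press, fixed. Origin: centre of its underside, on the bench; x runs from its front (handwheel side) to its back, y along the slide's travel (left seen from the front), z up. Foot plate 190 x 360 mm (x by y), bed 160 x 320 mm (x -70 to +90), rails' tops 62 mm up with white index lines at y = 0. The slide on it is 100 x 130 mm, its highest part 106 mm above the bench
- column_top (a point): centre of the top of the green column at the back of the press, 30 x 50 mm, 210 mm above the bench; an overarm 36 mm wide, top 181 mm above the bench, runs from it to the front and carries the plunger in a guide 34 mm across, 190 mm high
- wheel_hub (a point): centre of the handwheel on its axis, mid-thickness, 70 mm above the bench, at (-130, 0, 70) mm in the press frame. Axis along the press's x. Solid steel disc 110 mm across, 14 mm thick (x -7 to +7); the rim can be pinched across its thickness at the top. 53 mm free behind it, but for the 14 mm shaft and a 36 mm boss at the bed; a hub 32 mm across stands 12 mm out in front
- crank_knob (a point): middle of the red crank knob, 16 mm across, 30 mm long, sticking out of the wheel's front face (towards -x of the press) 40 mm from the axis; it turns with the wheel and does not spin on its own
- wheel (a joint): handwheel angle in rad; grows as the wheel's top moves towards the press's +y (counter-clockwise seen from the front). 0 puts the dot under the punch; starts negative, between -4.4 and -2.2; range -5.2 to 1.5. Each rad moves the slide 12 mm towards +y. It stays where it is left (about 3 N at the rim to turn)
- dot (a point): centre of the orange dot, 10 mm across, on top of the cover's boss, 104 mm above the bench; moves with the slide along the press's y. The slide also has an orange index line on its front and back edges, in line with the dot
- punch_axis (a point): point on the punch's vertical axis at (5, 0, 105) mm in the press frame, where the punch meets the dot; fixed to the press. The dot's y in the press frame must be 0 within 4 mm
- plunger_top (a point): centre of the flat top of the red plunger head, 36 mm flat (44 mm across, 12 mm thick), 224 mm above the bench when up; moves with the plunger
- plunger (a joint): plunger travel in m: 0 up, 0.025 fully down on its stop. Spring: about 6.5 N to start, 13 N at the stop; it springs back by itself
- oil_bottle: blue plastic oil bottle with a white cap, 64 mm across, 190 mm tall, upright; loose bystander, leave alone. Origin: centre of its underside
- piston: aluminium engine piston standing upright, 72 mm across, 60 mm tall; loose bystander, leave alone. Origin: centre of its underside
- spray_can: red spray can, 60 mm across, 170 mm tall, upright; loose bystander, leave alone. Origin: centre of its underside
- grease_tin: yellow tin with steel lid, 72 mm across, 80 mm tall, upright; loose bystander, leave alone. Origin: centre of its underside
- spanner: steel spanner lying flat, 180 mm long; loose bystander, leave alone. Origin: middle of its underside, length along its x
- bearing: steel bearing ring lying flat, 60 mm across, 16 mm high; loose bystander, leave alone. Origin: centre of its underside
- screwdriver: screwdriver with orange handle lying flat, 180 mm long; loose bystander, leave alone. Origin: middle of its underside, length along its x

How it is judged:
By the outcome, as a careful person would: the job done as asked, in the order asked, and still so for the second after the job is handed in, with the robot touching nothing.
It also fails if it takes over 72 s, if anything falls off the work surface, if the arm or the gripper's body presses on something with over 40 N, if the wrist force passes 120 N, or if a joint passes its speed limit or range.

## Working session

There is one attempt and no reset: what is moved stays moved. The work goes in short steps, Python scripts to look and compute and a shell command to move; the robot and the scene stay as the last step left them, time stands still between calls to the robot, and variables do not carry over. Pictures are saved under pics/ and viewed, about 8 in all and at most 12, crops included, and the job is handed in when it is done.

```bash
ls; mkdir -p pics
cat > h.py <<'E'
import numpy as np, cv2
from station import env, imaging
def shot(name,fn):
    c=imaging.read_camera(name); cv2.imwrite('pics/'+fn,c['image'][:,:,::-1]); np.savez('pics/'+fn[:-4]+'.npz',**c); return c
def pts(c):
    z=c['z_map']; K=c['intrinsics']; v,u=np.mgrid[:z.shape[0],:z.shape[1]]
    P=np.stack([(u-K[0,2])/K[0,0]*z,(v-K[1,2])/K[1,1]*z,z],-1)
    return (P-c['t'])@c['R']
def plane(c,u,v,h):
    K=c['intrinsics']; d=c['R'].T@np.array([(u-K[0,2])/K[0,0],(v-K[1,2])/K[1,1],1]); o=-c['R'].T@c['t']
    return o+d*(h-o[2])/d[2]
E
python3 - <<'E'
from h import *
for n in('scene','top'):
    c=shot(n,n+'1.png'); print(n,c['intrinsics'].round(1).tolist(),(-c['R'].T@c['t']).round(3),c['R'].round(2).tolist())
o=env.get_obs(); print({k:np.round(o[k],3) for k in o})
E
```

```text
pics
scene [[435.4, 0.0, 317.1], [0.0, 435.4, 201.3], [0.0, 0.0, 1.0]] [ 1.381 -0.117  1.264] [[0.21, 0.98, -0.02], [0.8, -0.18, -0.58], [-0.57, 0.11, -0.82]]
top [[519.0, 0.0, 316.1], [0.0, 519.0, 207.6], [0.0, 0.0, 1.0]] [0.39  0.036 1.373] [[0.0, -1.0, 0.0], [-0.99, -0.0, -0.17], [0.17, -0.0, -0.99]]
{'time': np.float64(0.1), 'q': array([-1.416,  0.264, -0.049,  1.259,  0.   ,  1.415]), 'qd': array([ 0.001, -0.001,  0.002, -0.001, -0.001, -0.001]), 'tau': array([ 2.0000e-03, -6.3858e+01,  3.8506e+01,  1.0000e-02, -0.0000e+00,
        0.0000e+00]), 'position': array([ 0.16 , -0.5  ,  0.196]), 'tool_rot': array([ 0.571, -0.571,  0.417, -0.417]), 'force': array([ 0.331,  0.263, -0.298]), 'moment': array([-0.012,  0.046, -0.028]), 'width': np.float64(0.086)}
```

View pics/scene1.png

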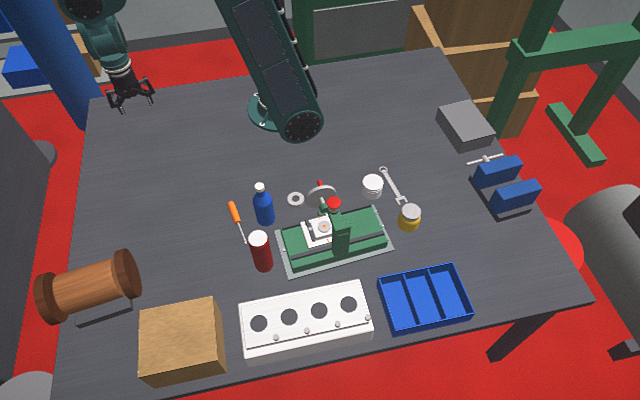

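View pics/top1.png

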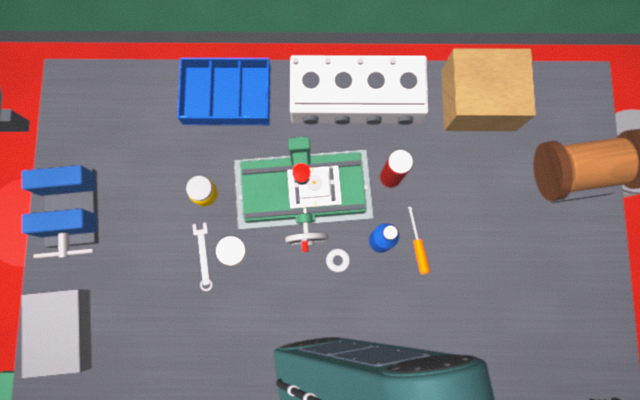

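Scene view: the press is at about (335,240) with the wheel facing the robot. In the top view the plunger is at (301,173), the column at (299,145), the wheel at (306,238) and the knob at (305,246). The slide sits right of the column, towards −y.

Run:
```python
from h import *
t=dict(np.load('pics/top1.npz')); s=dict(np.load('pics/scene1.npz'))
for n,c,(x0,y0,x1,y1),f in(('top',t,(225,120,385,270),5),('scene',s,(265,165,425,285),5)):
    cv2.imwrite(f'pics/{n}1c.png',cv2.resize(c['image'][y0:y1,x0:x1,::-1],None,fx=f,fy=f,interpolation=cv2.INTER_CUBIC)[:600,:800])
    P=pts(c); hsv=cv2.cvtColor(c['image'],cv2.COLOR_RGB2HSV); H,S,V=[hsv[...,i].astype(int) for i in range(3)]
    box=np.zeros(H.shape,bool); box[y0:y1,x0:x1]=1
    def rep(lbl,m):
        m=m&box&(c['z_map']>0); 
        if m.sum()<2: print(n,lbl,'none');return
        v,u=np.nonzero(m); q=P[m]; print(n,lbl,m.sum(),'px',(u.mean().round(1),v.mean().round(1)),'med',np.median(q,0).round(4),'min',q.min(0).round(3),'max',q.max(0).round(3))
    red=((H<8)|(H>172))&(S>150)&(V>80); z=P[...,2]
    rep('plunger',red&(abs(z-.224)<.012)); rep('knob',red&(z<.14)&(z>.015)&(P[...,0]<np.median(P[...,0][red&box&(abs(z-.224)<.012)])-.08))
    g=(H>50)&(H<90)&(S>80)
    rep('column',g&(abs(z-.21)<.008)); 
    rep('wheel',(S<60)&(z>.03)&(z<.135)&(P[...,0]<.385)&(abs(P[...,1]-.06)<.09))
    rep('orange',(H>8)&(H<22)&(S>120)&(V>120)&(z>.04))
    m=box&(z>.003)&(z<.068)&((g&(z>.03))|(z<.03)) &(P[...,0]>.36)
    gm=box&g&(abs(z-.06)<.02); q=P[gm][:,:2].astype(np.float32)
    r=cv2.minAreaRect(q*1000); print(n,'green bed rect',r, np.median(P[gm][:,2]))
```

```text
top plunger 255 px (np.float64(301.0), np.float64(172.0)) med [0.6696 0.0666 0.2234] min [0.649 0.048 0.217] max [0.692 0.085 0.229]
top knob 55 px (np.float64(304.5), np.float64(246.2)) med [0.5112 0.0585 0.1159] min [0.499 0.053 0.109] max [0.524 0.066 0.124]
top column 252 px (np.float64(298.7), np.float64(143.3)) med [0.7414 0.0722 0.2098] min [0.727 0.049 0.203] max [0.758 0.096 0.216]
top wheel none
top orange 7 px (np.float64(311.6), np.float64(179.1)) med [0.6734 0.0371 0.1063] min [0.67  0.035 0.103] max [0.702 0.075 0.181]
top green bed rect ((664.9420776367188, 66.49722290039062), (176.90187072753906, 315.825439453125), 4.905040740966797) 0.049869898537738974
scene plunger 140 px (np.float64(333.4), np.float64(202.3)) med [0.6736 0.0649 0.223 ] min [0.651 0.046 0.216] max [0.693 0.085 0.229]
scene knob 27 px (np.float64(321.2), np.float64(185.3)) med [0.5132 0.0583 0.1149] min [0.498 0.051 0.037] max [0.543 0.098 0.119]
scene column 151 px (np.float64(341.2), np.float64(224.7)) med [0.7449 0.0713 0.2091] min [0.727 0.047 0.202] max [0.759 0.098 0.214]
scene wheel none
scene orange 26 px (np.float64(378.4), np.float64(224.2)) med [0.6846 0.3075 0.0556] min [0.622 0.032 0.04 ] max [0.713 0.361 0.107]
scene green bed rect ((668.2451171875, 64.84541320800781), (183.88272094726562, 317.6689453125), 5.234643459320068) 0.04945794805960318
```

```bash
sleep 1
python3 - <<'E'
from h import *
t=cv2.imread('pics/top1c.png'); s=cv2.imread('pics/scene1c.png'); print(t.shape,s.shape)
a=cv2.resize(t,(400,375)); b=cv2.resize(s,(400,300))
E
```

```text
(600, 800, 3) (600, 800, 3)
```

View pics/top1c.png

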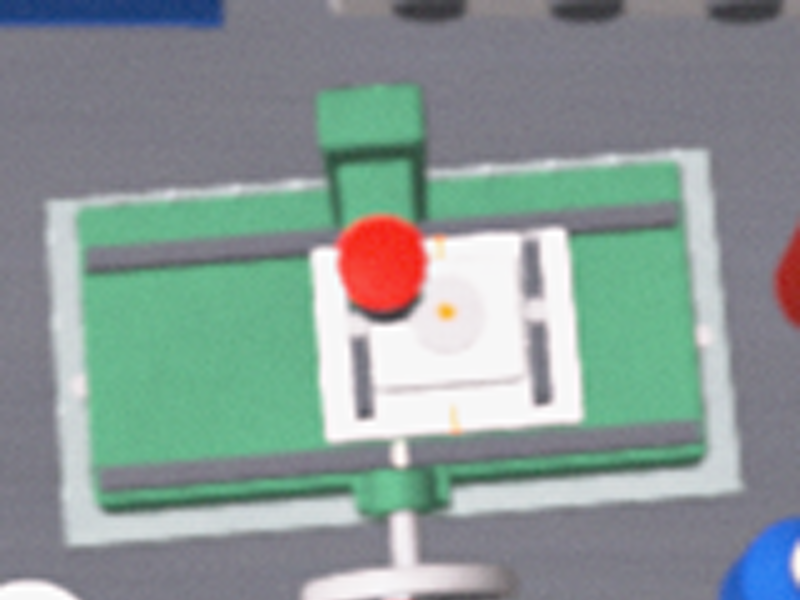

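View pics/scene1c.png

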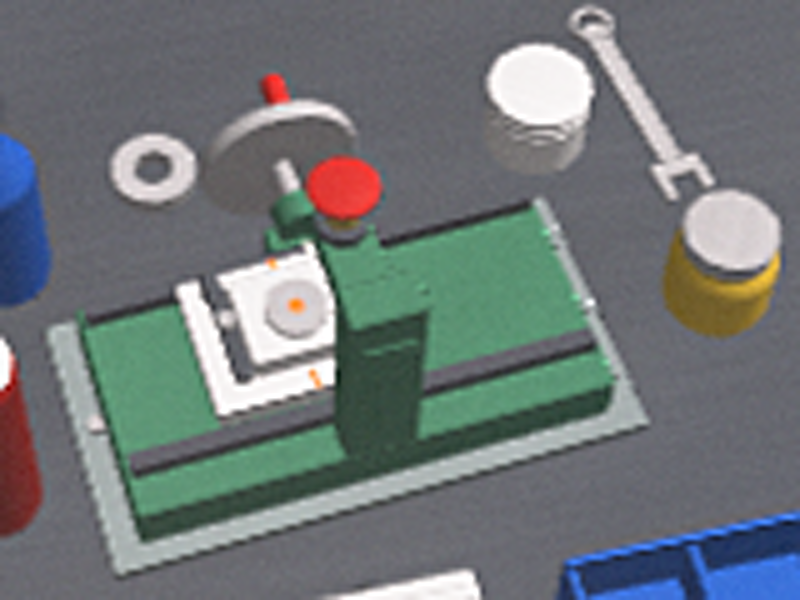

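The crops show the dot at top-crop (447,312), off to the −y side, and the knob near the top of the wheel. The plate is turned about +5°, and the measured heights agree with the data. Next: the press frame, and a helper that converts press-frame targets into tool-axis shifts.

```bash
cat >> h.py <<'E'
from scipy.spatial.transform import Rotation as Rn
TH=np.radians(5.0); X=np.array([np.cos(TH),np.sin(TH),0]); Y=np.array([-np.sin(TH),np.cos(TH),0]); Z=np.array([0,0,1.])
B=np.stack([X,Y,Z],1)
O=np.array([.6715,.0660,0])-.005*X
def tool():
    o=env.get_obs(); q=o['tool_rot']; return o,Rn.from_quat([q[1],q[2],q[3],q[0]]).as_matrix()
def go(*targets):
    o,R=tool(); pc=B.T@(o['position']-O)*1000
    print('t',round(float(o['time']),2),'TCP press mm',pc.round(1),'F',np.round(B.T@o['force'],1),'w',np.round(o['width']*1000,1))
    for p in targets: print(p,'-> dxdydz',(R.T@(B@(np.array(p)/1000)+O-o['position'])*1000).round(1))
    a=np.degrees(np.arctan2(*(R.T@X)[[0,2]][::-1])); print('tool in press axes:',(B.T@R).round(3).tolist())
E
python3 - <<'E'
from h import *
t=dict(np.load('pics/top1.npz')); s=dict(np.load('pics/scene1.npz'))
for n,c,h in(('top',t,.104),('scene',s,.104)):
    hsv=cv2.cvtColor(c['image'],cv2.COLOR_RGB2HSV); m=cv2.inRange(hsv,(8,90,120),(25,255,255))
    k,l,st,ce=cv2.connectedComponentsWithStats(m)
    for i in range(1,k):
        q=B.T@(plane(c,*ce[i],h)-O)*1000
        if abs(q[0])<120 and abs(q[1])<150: print(n,st[i,4],ce[i].round(1),q.round(1))
go((-130,-35,250))
o,R=tool()
for y in(-25,-10,10,30,60,80,90,100): print(y,((B.T@R@Rn.from_euler('y',y,degrees=True).as_matrix())[:,0]).round(2))
P=pts(t);hs=cv2.cvtColor(t['image'],cv2.COLOR_RGB2HSV)
for l,(x,y) in dict(bottle=(390,232),can=(400,160),piston=(230,250),tin=(200,188),bearing=(346,261)).items(): print(l,(B.T@(P[y,x]-O)*1000).round())
E
```

```text
top 1 [298. 163.] [ 56.3   7.1 104. ]
top 1 [304. 163.] [ 55.1  -8.  104. ]
top 1 [294. 165.] [ 52.   17.5 104. ]
top 1 [306. 164.] [ 52.1 -12.8 104. ]
top 2 [312.5 167. ] [ 43.  -28.4 104. ]
top 8 [313.9 181.9] [  4.5 -28.7 104. ]
scene 2 [319.  217.5] [-30. -35. 104.]
scene 7 [324.  225.7] [  4.1 -29.1 104. ]
scene 5 [327.6 240.4] [ 58.  -34.6 104. ]
t 0.1 TCP press mm [-553.8 -519.   196. ] F [ 0.4  0.2 -0.3] w 85.5
(-130, -35, 250) -> dxdydz [-378.6  -53.6  520.2]
tool in press axes: [[0.221, -0.0, 0.975], [-0.975, 0.001, 0.221], [-0.001, -1.0, 0.0]]
-25 [ 0.61 -0.79 -0.  ]
-10 [ 0.39 -0.92 -0.  ]
10 [ 0.05 -1.   -0.  ]
30 [-0.3  -0.96 -0.  ]
60 [-0.73 -0.68 -0.  ]
80 [-0.92 -0.39 -0.  ]
90 [-0.98 -0.22 -0.  ]
100 [-1.   -0.05  0.  ]
bottle [-146. -192.  187.]
can [  25. -237.  172.]
piston [-143.  197.   57.]
tin [ 19. 261.  79.]
bearing [-193.  -96.   15.]
```

```bash
python3 -m crank '[{"dy":-60,"claw":45},{"dx":-35,"dz":48,"dy":-70,"yaw":-10,"claw":45},{"dx":-70,"dz":96,"dy":-70,"yaw":-20,"claw":45},{"dx":-105,"dz":144,"dy":-70,"yaw":-30,"claw":45},{"dx":-140,"dz":192,"dy":-70,"yaw":-40,"claw":45},{"dx":-175,"dz":240,"dy":-70,"yaw":-50,"claw":45},{"dx":-210,"dz":288,"dy":-70,"yaw":-60,"claw":45},{"dx":-245,"dz":336,"dy":-70,"yaw":-70,"claw":45},{"dx":-280,"dz":384,"dy":-70,"yaw":-77,"claw":45},{"dx":-315,"dz":432,"dy":-70,"yaw":-77,"claw":45}]'; python3 -c "
from h import *
go((-130,-35,200),(-130,-35,88))"
```

```text
t 0.1 TCP press mm [-553.8 -519.   196. ] F [ 0.4  0.2 -0.3] w 85.5
(-130, -35, 200) -> dxdydz [-378.5   -3.6  520.2]
(-130, -35, 88) -> dxdydz [-378.4  108.4  520.2]
tool in press axes: [[0.221, -0.0, 0.975], [-0.975, 0.001, 0.221], [-0.001, -1.0, 0.0]]invalid input
```

```bash
python3 -m crank '[{"claw":45,"dx":0,"dy":-60,"dz":0,"yaw":0},{"dx":-35,"dz":48,"dy":-70,"yaw":-10,"claw":45},{"dx":-70,"dz":96,"dy":-70,"yaw":-20,"claw":45},{"dx":-105,"dz":144,"dy":-70,"yaw":-30,"claw":45},{"dx":-140,"dz":192,"dy":-70,"yaw":-40,"claw":45},{"dx":-175,"dz":240,"dy":-70,"yaw":-50,"claw":45},{"dx":-210,"dz":288,"dy":-70,"yaw":-60,"claw":45},{"dx":-245,"dz":336,"dy":-70,"yaw":-70,"claw":45},{"dx":-280,"dz":384,"dy":-70,"yaw":-77,"claw":45},{"dx":-315,"dz":432,"dy":-70,"yaw":-77,"claw":45}]'; python3 -c "
from h import *
go((-130,-35,200),(-130,-35,88))"
```

```text
time: 1.35
position: [0.4763, -0.0664, 0.2663]
tool_rot: [-0.706, 0.706, 0.03, -0.03]
force: [0.5, -1.4, -0.4]
width: 0.0385
t 1.35 TCP press mm [-201.  -114.9  266.3] F [ 0.4 -1.5 -0.4] w 38.5
(-130, -35, 200) -> dxdydz [70.9 66.3 80. ]
(-130, -35, 88) -> dxdydz [ 70.9 178.3  80. ]
tool in press axes: [[1.0, -0.0, 0.002], [-0.002, -0.0, 1.0], [-0.0, -1.0, -0.0]]
```

```bash
python3 -m crank '[{"dx":35,"dy":0,"dz":40,"yaw":0,"claw":45},{"dx":71,"dy":0,"dz":80,"yaw":0,"claw":45},{"dx":71,"dy":50,"dz":80,"yaw":0,"claw":45},{"dx":71,"dy":100,"dz":80,"yaw":0,"claw":45},{"dx":71,"dy":120,"dz":80,"yaw":0,"claw":45},{"dx":71,"dy":120,"dz":80,"yaw":0,"claw":45}]'; python3 -c "
from h import *
shot('scene','s2.png'); shot('wrist','w2.png')
a=cv2.imread('pics/s2.png')[140:290,250:430]; b=cv2.imread('pics/w2.png')
cv2.imwrite('pics/m2.png',np.hstack([cv2.resize(a,(480,400)),b[:,160:480]]))
go((-130,-35,86))"
```

```text
time: 2.1
position: [0.5386, 0.0174, 0.1452]
tool_rot: [0.707, -0.706, -0.028, 0.03]
force: [-0.0, -0.5, 0.7]
width: 0.0382
t 2.2 TCP press mm [-130.3  -37.1  147.2] F [0.3 0.2 0.7] w 38.3
(-130, -35, 86) -> dxdydz [ 0.3 61.2  2.1]
tool in press axes: [[1.0, 0.001, 0.004], [-0.004, -0.0, 1.0], [0.001, -1.0, -0.0]]
```

View pics/m2.png

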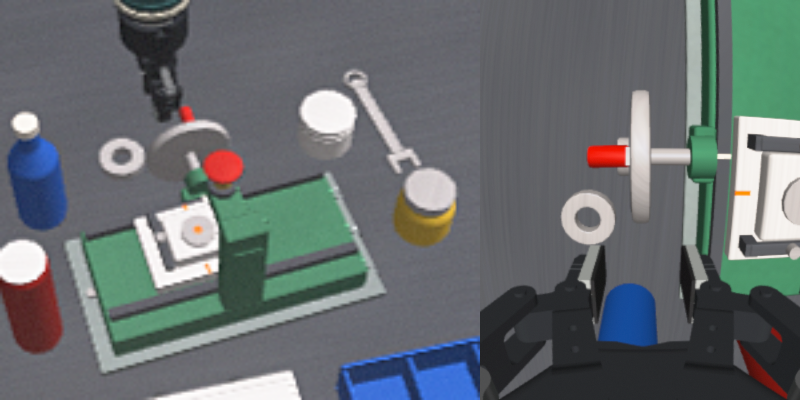

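The arm is beside the wheel, which is centred between the open fingers in the wrist view (about (641,155)). The knob is clear. Descending to pinch.

```bash
python3 -m crank '[{"dx":0,"dy":40,"dz":2,"yaw":0,"claw":45},{"dx":0,"dy":61,"dz":2,"yaw":0,"claw":30},{"dx":0,"dy":61,"dz":2,"yaw":0,"claw":22},{"dx":0,"dy":61,"dz":2,"yaw":0,"claw":12},{"dx":0,"dy":61,"dz":2,"yaw":0,"claw":0},{"dx":0,"dy":61,"dz":2,"yaw":0,"claw":0},{"dx":0,"dy":61,"dz":2,"yaw":0,"claw":0}]'; python3 -c "
from h import *
go((-130,-35,86))"
```

```text
time: 3.08
position: [0.5396, 0.0193, 0.0857]
tool_rot: [-0.706, 0.707, 0.029, -0.029]
force: [-1.7, 0.7, 1.0]
width: -0.0002
t 3.08 TCP press mm [-130.5  -35.    85.7] F [-1.6  0.9  1. ] w -0.2
(-130, -35, 86) -> dxdydz [ 0.5 -0.3  0.1]
tool in press axes: [[1.0, 0.0, 0.004], [-0.004, -0.0, 1.0], [0.0, -1.0, -0.0]]
```

The pinch closed on nothing, so I'll look.

```bash
python3 -c "
from h import *
c=shot('scene','s3.png'); w=shot('wrist','w3.png')
a=cv2.imread('pics/s3.png')[150:250,270:390]; b=cv2.imread('pics/w3.png')
cv2.imwrite('pics/m3.png',np.hstack([cv2.resize(a,(480,400),interpolation=cv2.INTER_CUBIC),b[:,160:480]]))
t=shot('top','t3.png');P=(pts(t)-O)@B*1000
m=(abs(P[...,0]+130)<20)&(P[...,2]>60)&(P[...,2]<135)&(abs(P[...,1])<80)
print(P[m][::6].round().tolist())"
```

```text
[]
```

View pics/m3.png

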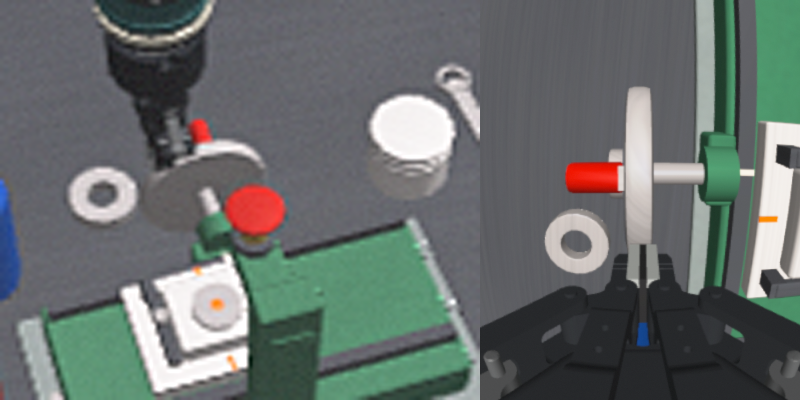

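```bash
python3 -c "
from h import *
for f in('top1','scene1','t3'):
    c=dict(np.load(f'pics/{f}.npz')); P=(pts(c)-O)@B*1000
    m=(abs(P[...,0]+130)<16)&(P[...,2]>75)&(P[...,2]<140)&(abs(P[...,1])<70)
    q=P[m]; print(f,len(q)); 
    if len(q)>4:
        print(q.min(0).round(),q.max(0).round(),np.median(q,0).round(1))
        for lo in range(-60,60,15):
            k=q[(q[:,1]>=lo)&(q[:,1]<lo+15)]
            if len(k): print(lo,len(k),'x',np.median(k[:,0]).round(1),'zmax',k[:,2].max().round(1))
"
```

```text
top1 344
[-146.  -53.   75.] [-114.   53.  130.] [-134.    -1.   113.9]
-60 17 x -131.6 zmax 101.5
-45 42 x -133.5 zmax 116.8
-30 48 x -133.8 zmax 126.2
-15 70 x -137.0 zmax 130.2
0 58 x -135.8 zmax 126.7
15 48 x -133.9 zmax 128.5
30 43 x -133.1 zmax 116.2
45 18 x -131.8 zmax 97.6
scene1 314
[-146.  -54.   75.] [-115.   54.  133.] [-124.4   -1.9  101.7]
-60 17 x -127.8 zmax 100.3
-45 43 x -124.2 zmax 115.6
-30 50 x -124.5 zmax 122.3
-15 53 x -124.6 zmax 133.0
0 57 x -123.8 zmax 125.6
15 48 x -124.5 zmax 122.8
30 34 x -124.1 zmax 115.3
45 12 x -124.0 zmax 102.1
t3 0
```

```bash
cat >> h.py <<'E'
def fish(c,p):
    K=c['intrinsics']; q=c['R']@(B@(np.array(p)/1000)+O)+c['t']; r=np.hypot(q[0],q[1]); th=np.arctan2(r,q[2]); return (K[0,2]+K[0,0]*th*q[0]/r-160,K[1,2]+K[1,1]*th*q[1]/r)
E
python3 -c "
from h import *
c=dict(np.load('pics/w3.npz')); print('cam',((-c['R'].T@c['t']-O)@B*1000).round())
for l,p in dict(tcp=(-130,-35,86),grip=(-130,-35,105),rim_top=(-130,0,125),rimR=(-130,-55,70),rimL=(-130,55,70),knob=(-152,6,110),rim45=(-130,-39,109)).items(): print(l,np.round(fish(c,p),0)+[480,0])
"
```

```text
cam [-130.   39.  264.]
tcp [643. 233.]
grip [643. 246.]
rim_top [643. 195.]
rimR [643. 251.]
rimL [643.  85.]
knob [600. 176.]
rim45 [643. 255.]
```

```bash
python3 -c "
from h import *
b=cv2.imread('pics/w3.png')[190:330,250:390+0]; a=cv2.imread('pics/s3.png')[165:215,295:345]
cv2.imwrite('pics/m4.png',np.hstack([cv2.resize(a,(400,400),interpolation=cv2.INTER_CUBIC),cv2.resize(b,(400,400),interpolation=cv2.INTER_CUBIC)]))"
```

```text
(no output)
```

View pics/m4.png

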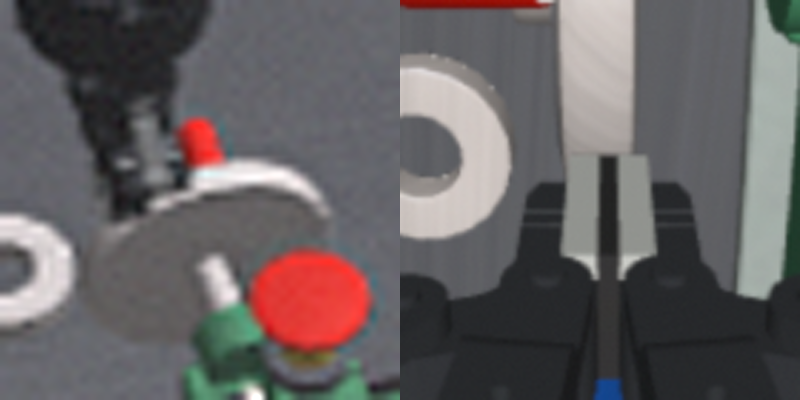

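```bash
python3 -c "
from h import *
c=dict(np.load('pics/w3.npz')); K=c['intrinsics']; print(K.tolist())
def un(u,v):
    z=c['z_map'][v,u]; dx,dy=(u-K[0,2])/K[0,0],(v-K[1,2])/K[1,1]; th=np.hypot(dx,dy); k=np.tan(th)/th
    return ((c['R'].T@(np.array([dx*k*z,dy*k*z,z])-c['t'])-O)@B*1000).round(1)
for u in (478-10,453,463,474):
  for v in (200,225,238,246,252,260,270): print(u-(310 if 0 else 0),v,un(u,v)) if u<480 and 0 else None
for u in (453,458,463,468,474):
  for v in (225,240,250,262): print(u,v,un(u,v))
print(un(483-160,200),[np.round(fish(c,(-130,-24,z)),0)+[160,0] for z in(86,100,119)])
for v in (150,180,210,225,240,245,250,255,260,265,270,280): print(v,un(312,v),un(322,v),un(330,v),un(340,v))
"
```

```text
[[309.70691628693146, 0.0, 322.49435692744385], [0.0, 309.70691628693146, 202.50800516828124], [0.0, 0.0, 1.0]]
453 225 [-40.4 -34.9  76.3]
453 240 [-130.2   38.7  263.6]
453 250 [-37.  -54.4  75.7]
453 262 [-35.4 -64.2  75.9]
458 225 [-36.6 -34.9  76.6]
458 240 [-34.9 -46.2  76.8]
458 250 [-33.2 -54.4  76.2]
458 262 [-31.6 -64.1  76.6]
463 225 [-32.7 -34.9  76.8]
463 240 [-30.4 -46.7  76.1]
463 250 [-32.6 -51.4  82.8]
463 262 [-32.2 -59.5  85.5]
468 225 [-31.9 -32.6  82.9]
468 240 [-32.2 -42.   86.9]
468 250 [-32.6 -48.   90. ]
468 262 [-31.8 -56.2  91.9]
474 225 [-31.8 -29.5  91.1]
474 240 [-31.9 -38.6  94.6]
474 250 [-31.7 -44.9  96.7]
474 262 [-30.1 -53.6  97.3]
[-130.1   -2.3  124.9] [array([323., 216.]), array([323., 224.]), array([323., 238.])]
150 [-135.1   20.5  119.6] [-130.5   20.9  122.8] [-126.7   20.5  119.9] [-115.4    5.4    1.3]
180 [-135.1    7.2  124.3] [-130.5    7.5  125.7] [-126.8    7.   123.9] [-119.5   -3.5   77.4]
210 [-135.2   -6.7  126.3] [-130.6   -7.2  125. ] [-126.8   -7.9  123. ] [-114.8  -48.4    0.9]
225 [-135.5  -15.6  122.8] [-130.6  -15.3  123.7] [-126.7  -15.8  122.4] [-114.5  -63.2   -0.3]
240 [-135.7  -25.1  119.3] [-130.7  -24.8  120.2] [-126.6  -25.6  118.3] [-114.4  -77.7    0.8]
245 [-135.6  -25.2  125.3] [-130.7  -25.3  125. ] [-126.8  -24.7  126.3] [-114.3  -82.9    0.7]
250 [-135.3  -24.6  132.2] [-130.6  -24.4  132.6] [-126.9  -24.4  132.7] [-114.2  -87.9    1.1]
255 [-135.2  -24.5  137.6] [-130.6  -24.6  137.4] [-127.   -24.3  138. ] [-121.9  -28.9  129. ]
260 [-135.   -24.7  142.1] [-130.6  -24.9  141.8] [-127.1  -24.6  142.3] [-122.3  -28.   135.9]
265 [-134.9  -24.6  147. ] [-130.6  -24.6  147. ] [-127.2  -25.   146.3] [-122.5  -28.7  139.5]
270 [-134.8  -24.7  151.1] [-130.6  -24.8  151. ] [-127.3  -24.6  151.4] [-122.7  -28.9  143.9]
280 [-134.6  -25.4  158.1] [-130.6  -24.7  159.2] [-127.5  -24.8  159.1] [-123.7  -23.5  161.3]
```

```bash
cat >> h.py <<'E'
def wr(c,u,v):
    K=c['intrinsics']; z=c['z_map'][v,u]; dx,dy=(u-K[0,2])/K[0,0],(v-K[1,2])/K[1,1]; th=np.hypot(dx,dy); k=np.tan(th)/th
    return ((c['R'].T@(np.array([dx*k*z,dy*k*z,z])-c['t'])-O)@B*1000).round(1)
E
python3 -m crank '[{"dx":0,"dy":-45,"dz":0,"yaw":0,"claw":0},{"dx":0,"dy":-45,"dz":0,"yaw":0,"claw":0},{"dx":0,"dy":-45,"dz":0,"yaw":0,"claw":0}]'; python3 -c "
from h import *
go()
c=shot('wrist','w5.png')
for v in range(150,290,8): print(v,wr(c,312,v),wr(c,319,v),wr(c,330,v))
b=cv2.imread('pics/w5.png')[100:330,230:430]
cv2.imwrite('pics/m5.png',cv2.resize(b,(520,600),interpolation=cv2.INTER_CUBIC))"
```

```text
time: 3.6
position: [0.5393, 0.0193, 0.1301]
tool_rot: [0.707, -0.706, -0.029, 0.029]
force: [-0.3, -0.8, 0.2]
width: 0.0002
t 3.6 TCP press mm [-130.7  -35.   130.1] F [-0.4 -0.8  0.2] w 0.2
tool in press axes: [[1.0, -0.0, 0.004], [-0.004, 0.0, 1.0], [-0.0, -1.0, 0.0]]
150 [-136.7   15.2  122.2] [-132.5   15.2  122.1] [-125.8   14.9  120.2]
158 [-136.7   10.6  124.3] [-132.5   10.6  124.1] [-125.9   10.1  121.3]
166 [-136.8    5.7  124. ] [-132.6    5.6  123.7] [-125.9    5.5  123. ]
174 [-136.8    1.1  125.6] [-132.6    1.1  125.5] [-125.9    0.6  123.4]
182 [-136.9   -4.3  123.8] [-132.6   -3.8  125.8] [-125.9   -4.7  122. ]
190 [-136.9   -9.2  124.1] [-132.6   -9.   125.2] [-125.8   -9.9  121.6]
198 [-137.   -14.4  123.9] [-132.7  -14.5  123.7] [-125.8  -15.6  119.9]
206 [-137.2  -20.5  121.2] [-132.7  -19.9  123.2] [-125.7  -22.   116.6]
214 [-137.4  -27.   117.7] [-132.8  -26.8  118.5] [-122.8  -67.5    0.7]
222 [-137.7  -34.3  113.3] [-132.9  -33.8  114.6] [-122.8  -76.9   -0.4]
230 [-138.2  -44.9  101.2] [-133.1  -43.9  103.9] [-122.8  -85.6    0.8]
238 [-1.422e+02 -9.530e+01 -1.000e-01] [-1.346e+02 -9.520e+01  1.000e-01] [-122.7  -95.2    0.2]
246 [-135.6  -24.   173.3] [-132.3  -24.6  172.2] [-127.   -24.4  172.7]
254 [-135.3  -24.3  181.5] [-132.2  -25.   180.1] [-127.1  -24.5  181.1]
262 [-135.1  -24.2  189.5] [-132.1  -24.1  189.6] [-127.3  -24.1  189.7]
270 [-134.9  -24.9  195.3] [-132.   -25.   195.1] [-127.5  -24.7  195.7]
278 [-134.7  -24.4  202.6] [-131.9  -24.4  202.5] [-127.6  -24.5  202.4]
286 [-134.5  -23.7  209.7] [-132.   -27.8  203.2] [-127.8  -23.7  209.6]
```

View pics/m5.png

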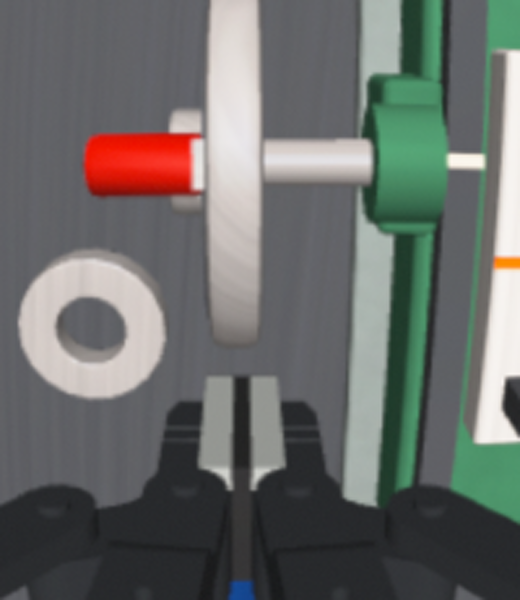

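```bash
python3 -c "
from h import *
c=shot('scene','s5.png'); P=(pts(c)-O)@B*1000
m=(abs(P[...,0]+130)<30)&(abs(P[...,1]+35)<14)&(P[...,2]>126)&(P[...,2]<260)
q=P[m]; print(len(q),q.min(0))
for z in range(126,230,8):
    k=q[(q[:,2]>=z)&(q[:,2]<z+8)]
    if len(k): print(z,len(k),k.min(0).round(),k.max(0).round())
"
```

```text
64 [-136.76614229  -48.98180248  163.94640411]
158 1 [-124.  -25.  164.] [-124.  -25.  164.]
166 7 [-135.  -45.  168.] [-117.  -25.  173.]
174 9 [-125.  -45.  174.] [-116.  -27.  180.]
182 6 [-131.  -46.  182.] [-114.  -30.  189.]
190 2 [-123.  -45.  191.] [-121.  -44.  192.]
198 1 [-121.  -48.  206.] [-121.  -48.  206.]
206 5 [-125.  -48.  209.] [-114.  -43.  213.]
214 10 [-121.  -47.  214.] [-101.  -32.  221.]
222 4 [-137.  -49.  223.] [-111.  -40.  228.]
```

Two independent views (wrist and scene depth) put the real fingertips at z≈168–170 while the reported TCP is at 130. The tips are therefore about 39 mm higher than reported, so the fingers closed just above the rim. I'll add that offset and descend further.

```bash
python3 -m crank '[{"dx":0,"dy":0,"dz":0,"yaw":0,"claw":45},{"dx":0,"dy":0,"dz":0,"yaw":0,"claw":45},{"dx":0,"dy":30,"dz":0,"yaw":0,"claw":45},{"dx":0,"dy":60,"dz":0,"yaw":0,"claw":45},{"dx":0,"dy":79,"dz":0,"yaw":0,"claw":45},{"dx":0,"dy":79,"dz":0,"yaw":0,"claw":30},{"dx":0,"dy":79,"dz":0,"yaw":0,"claw":20},{"dx":0,"dy":79,"dz":0,"yaw":0,"claw":0},{"dx":0,"dy":79,"dz":0,"yaw":0,"claw":0},{"dx":0,"dy":79,"dz":0,"yaw":0,"claw":0}]'; python3 -c "
from h import *
go()"
```

```text
time: 4.95
position: [0.5376, 0.019, 0.0519]
tool_rot: [-0.706, 0.707, 0.028, -0.03]
force: [-12.4, -3.5, 3.9]
width: 0.0127
t 4.95 TCP press mm [-132.5  -35.2   51.9] F [-12.6  -2.4   3.9] w 12.7
tool in press axes: [[1.0, -0.003, 0.004], [-0.004, -0.001, 1.0], [-0.003, -1.0, -0.001]]
```

```bash
python3 -m crank '[{"dx":-2,"dy":-5,"dz":6,"yaw":0,"claw":0},{"dx":-2,"dy":-10,"dz":13,"yaw":0,"claw":0},{"dx":-2,"dy":-13,"dz":20,"yaw":0,"claw":0},{"dx":-2,"dy":-15,"dz":28,"yaw":0,"claw":0},{"dx":-2,"dy":-15,"dz":37,"yaw":0,"claw":0},{"dx":-2,"dy":-14,"dz":45,"yaw":0,"claw":0},{"dx":-2,"dy":-12,"dz":53,"yaw":0,"claw":0},{"dx":-2,"dy":-8,"dz":60,"yaw":0,"claw":0},{"dx":-2,"dy":-4,"dz":66,"yaw":0,"claw":0},{"dx":-2,"dy":-4,"dz":66,"yaw":0,"claw":0}]'
cat >> h.py <<'E'
def dot():
    for n in('top','scene'):
        c=imaging.read_camera(n); hsv=cv2.cvtColor(c['image'],cv2.COLOR_RGB2HSV); m=cv2.inRange(hsv,(8,90,120),(25,255,255)); P=(pts(c)-O)@B*1000
        k,l,st,ce=cv2.connectedComponentsWithStats(m)
        for i in range(1,k):
            q=np.median(P[l==i],0); h=.104 if abs(q[0])<25 else q[2]/1000; r=(plane(c,*ce[i],h)-O)@B*1000
            if abs(r[0])<75 and abs(r[1])<60 and 50<q[2]<125: print(n,st[i,4],ce[i].round(1),r.round(1))
        m=(cv2.inRange(hsv,(0,150,80),(8,255,255))|cv2.inRange(hsv,(172,150,80),(180,255,255)))>0
        m&=(abs(P[...,0]+152)<25)&(abs(P[...,1])<65)&(P[...,2]>15)&(P[...,2]<135)
        if m.sum()>3: print(n,'knob',m.sum(),np.median(P[m],0).round(1))
E
python3 -c "
from h import *
go(); dot()"
```

```text
time: 6.2
position: [0.5321, 0.0846, 0.0568]
tool_rot: [-0.706, 0.707, 0.03, -0.029]
force: [-4.9, -2.8, 9.4]
width: 0.013
t 6.2 TCP press mm [-132.2   30.7   56.8] F [-5.1 -2.4  9.4] w 13.0
tool in press axes: [[1.0, 0.001, 0.004], [-0.004, -0.002, 1.0], [0.001, -1.0, -0.002]]
scene 2 [323.  216.5] [-47.7 -16.2  75.3]
scene 7 [328.3 224.4] [  3.7 -14.8 104. ]
scene 2 [331.  237.5] [ 35.8 -16.   75.9]
```

```bash
python3 -m crank '[{"dx":0,"dy":0,"dz":0,"yaw":0,"claw":45},{"dx":0,"dy":0,"dz":0,"yaw":0,"claw":45},{"dx":0,"dy":-50,"dz":0,"yaw":0,"claw":45},{"dx":0,"dy":-50,"dz":-40,"yaw":0,"claw":45},{"dx":0,"dy":-50,"dz":-66,"yaw":0,"claw":45},{"dx":0,"dy":-20,"dz":-66,"yaw":0,"claw":45},{"dx":0,"dy":4,"dz":-66,"yaw":0,"claw":45},{"dx":0,"dy":4,"dz":-66,"yaw":0,"claw":20},{"dx":0,"dy":4,"dz":-66,"yaw":0,"claw":0},{"dx":0,"dy":4,"dz":-66,"yaw":0,"claw":0}]'; python3 -m crank '[{"dx":0,"dy":0,"dz":0,"yaw":0,"claw":0}]'; python3 -c "
from h import *
go(); dot()"
```

```text
time: 7.55
position: [0.5376, 0.0193, 0.0518]
tool_rot: [0.707, -0.706, -0.03, 0.029]
force: [1.0, 2.5, -7.4]
width: 0.0131
time: 7.68
position: [0.5376, 0.0193, 0.0518]
tool_rot: [0.707, -0.706, -0.03, 0.029]
force: [0.9, 1.7, -4.5]
width: 0.0132
t 7.67 TCP press mm [-132.5  -34.8   51.8] F [ 1.1  1.7 -4.5] w 13.2
tool in press axes: [[1.0, 0.001, 0.004], [-0.004, 0.0, 1.0], [0.001, -1.0, 0.0]]
scene 2 [323.  216.5] [-48.4 -16.   74.2]
scene 7 [328.3 224.4] [  3.7 -14.8 104. ]
scene 2 [331.  237.5] [ 35.5 -16.   75.5]
scene knob 7 [-163.    41.6   85.4]
```

```bash
python3 -m crank '[{"dx":0,"dy":-5,"dz":6,"yaw":0,"claw":0},{"dx":0,"dy":-10,"dz":13,"yaw":0,"claw":0},{"dx":0,"dy":-13,"dz":20,"yaw":0,"claw":0},{"dx":0,"dy":-15,"dz":28,"yaw":0,"claw":0},{"dx":0,"dy":-15,"dz":37,"yaw":0,"claw":0},{"dx":0,"dy":-14,"dz":45,"yaw":0,"claw":0},{"dx":0,"dy":-12,"dz":53,"yaw":0,"claw":0},{"dx":0,"dy":-8,"dz":60,"yaw":0,"claw":0},{"dx":0,"dy":-4,"dz":66,"yaw":0,"claw":0},{"dx":0,"dy":-4,"dz":66,"yaw":0,"claw":0}]'; python3 -c "
from h import *
go(); dot()"
```

```text
time: 9.02
position: [0.5322, 0.0845, 0.0566]
tool_rot: [-0.706, 0.707, 0.03, -0.029]
force: [-4.4, -1.8, 10.0]
width: 0.0129
t 9.03 TCP press mm [-132.2   30.6   56.6] F [-4.6 -1.5 10. ] w 12.9
tool in press axes: [[1.0, 0.001, 0.004], [-0.004, -0.002, 1.0], [0.001, -1.0, -0.002]]
scene 4 [327.5 215.5] [-47.4  -0.9  74.6]
```

```bash
python3 -m crank '[{"dx":0,"dy":0,"dz":0,"yaw":0,"claw":45},{"dx":0,"dy":0,"dz":0,"yaw":0,"claw":45},{"dx":0,"dy":-50,"dz":0,"yaw":0,"claw":45},{"dx":0,"dy":-110,"dz":-15,"yaw":0,"claw":40},{"dx":0,"dy":-170,"dz":-30,"yaw":0,"claw":20},{"dx":0,"dy":-210,"dz":-30,"yaw":0,"claw":0},{"dx":0,"dy":-210,"dz":-30,"yaw":0,"claw":0}]'; python3 -c "
from h import *
go((5,0,265)); dot()
a=shot('scene','s6.png')['image'];b=shot('wrist','w6.png')['image']
cv2.imwrite('pics/m6.png',np.hstack([cv2.resize(a[180:280,275:395],(480,400),interpolation=cv2.INTER_CUBIC),b[:,200:520]])[:,:,::-1])"
```

```text
time: 10.0
position: [0.5358, 0.0548, 0.2681]
tool_rot: [-0.706, 0.707, 0.031, -0.027]
force: [-0.2, -0.4, -0.7]
width: -0.0005
t 10.0 TCP press mm [-131.2    0.7  268.1] F [-0.2 -0.4 -0.7] w -0.5
(5, 0, 265) -> dxdydz [136.2   3.8  -0. ]
tool in press axes: [[1.0, 0.005, 0.005], [-0.005, -0.001, 1.0], [0.005, -1.0, -0.001]]
scene 4 [327.5 215.5] [-47.2  -1.   74.9]
```

View pics/m6.png

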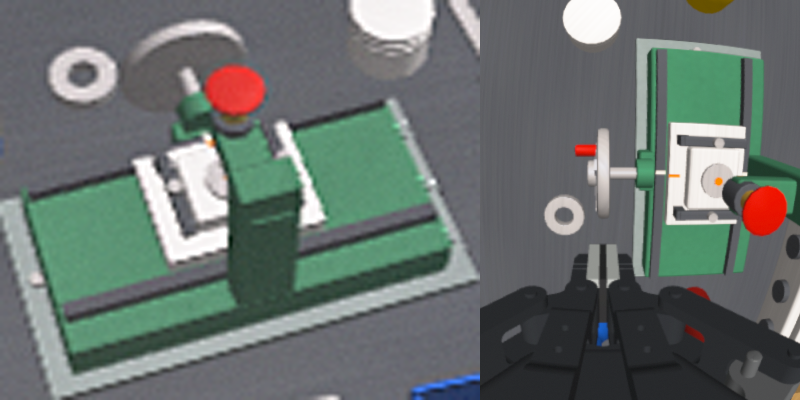

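The wrist view shows the orange line at (673,176) level with the white rail line at (659,175), and the dot at (718,181). Measuring it numerically.

```bash
cat >> h.py <<'E'
def wlines(c):
    I=c['image']; hsv=cv2.cvtColor(I,cv2.COLOR_RGB2HSV); K=c['intrinsics']; o=-c['R'].T@c['t']
    def cast(u,v,h):
        dx,dy=(u-K[0,2])/K[0,0],(v-K[1,2])/K[1,1]; th=np.hypot(dx,dy); d=c['R'].T@np.array([dx*np.tan(th)/th,dy*np.tan(th)/th,1]); return ((o+d*(h-o[2])/d[2]-O)@B*1000).round(1)
    for l,m in(('orange',cv2.inRange(hsv,(8,90,120),(25,255,255))),('white',cv2.inRange(hsv,(0,0,170),(180,60,255)))):
        k,lab,st,ce=cv2.connectedComponentsWithStats(m)
        for i in range(1,k):
            if st[i,4]<3: continue
            w=np.median([wr(c,int(a),int(b)) for b,a in np.argwhere(lab==i)[:200]],0)
            if abs(w[0])<90 and abs(w[1])<70 and w[2]>40 and st[i,4]<200: print(l,st[i,4],ce[i].round(1),'depth',w.round(1),'cast',cast(*ce[i],w[2]/1000),'slab62/104',cast(*ce[i],.062),cast(*ce[i],.104))
E
python3 -c "
from h import *
wlines(dict(np.load('pics/w6.npz')))"
```

```text
orange 42 [393.5 175.4] depth [-45.3  -1.6  77.4] cast [-45.9  -1.9  77.5] slab62/104 [-42.2  -5.1  62. ] [-52.2   3.7 104. ]
orange 62 [438.4 181.1] depth [  3.  -2. 105.] cast [  2.9  -2.1 105. ] slab62/104 [ 20.1 -12.   62. ] [  3.3  -2.4 104. ]
orange 48 [467.2 193.7] depth [ -4.4   7.6 194.7] cast [ -3.2   7.2 194.7] slab62/104 [ 65.9 -29.1  62. ] [ 44.  -17.6 104. ]
white 45 [380.6 172. ] depth [-59.4  -0.4  63.8] cast [-59.7  -0.5  63.8] slab62/104 [-59.4  -0.9  62. ] [-67.4   7.5 104. ]
```

The dot is at y≈−2.1 mm and the white line at −0.6 mm in the same view, so the dot is about 1.5 mm short. That is inside the 4 mm tolerance, and the wheel is released. Now over the plunger, fingers closed.

```bash
python3 -m crank '[{"dx":45,"dy":0,"dz":0,"yaw":0,"claw":0},{"dx":90,"dy":0,"dz":0,"yaw":0,"claw":0},{"dx":136,"dy":0,"dz":0,"yaw":0,"claw":0},{"dx":136,"dy":0,"dz":0,"yaw":0,"claw":0},{"dx":136,"dy":40,"dz":0,"yaw":0,"claw":0},{"dx":136,"dy":68,"dz":0,"yaw":0,"claw":0},{"dx":136,"dy":68,"dz":0,"yaw":0,"claw":0}]'; python3 -c "
from h import *
go((5,0,189),(5,0,160)); c=shot('wrist','w7.png')
hsv=cv2.cvtColor(c['image'],cv2.COLOR_RGB2HSV); m=(cv2.inRange(hsv,(0,150,100),(8,255,255))|cv2.inRange(hsv,(172,150,100),(180,255,255)))
q=np.array([wr(c,int(a),int(b)) for b,a in np.argwhere(m>0)]); q=q[(abs(q[:,2]-224)<8)&(abs(q[:,0]-5)<40)]; print(len(q),np.median(q,0),q.min(0),q.max(0))
for u in(315,323,331): print([wr(c,u,v).tolist() for v in range(225,270,4)])"
```

```text
time: 11.08
position: [0.6679, 0.0664, 0.1956]
tool_rot: [0.707, -0.706, -0.028, 0.031]
force: [-0.0, -0.7, 0.1]
width: 0.0003
t 11.07 TCP press mm [  1.4   0.7 195.6] F [-0.1 -0.7  0.1] w 0.3
(5, 0, 189) -> dxdydz [ 3.6  6.6 -0.7]
(5, 0, 160) -> dxdydz [ 3.7 35.6 -0.7]
tool in press axes: [[1.0, -0.004, 0.004], [-0.004, 0.0, 1.0], [-0.004, -1.0, 0.0]]
2459 [  4.1   9.6 224. ] [-18.9 -13.  218. ] [ 24.3  21.5 226.6]
[[-2.2, 16.6, 223.7], [-2.1, 15.2, 225.8], [-2.2, 12.3, 224.3], [-2.2, 10.1, 224.4], [-2.2, 7.8, 224.5], [-1.9, 10.9, 236.3], [-1.7, 11.2, 241.3], [-1.7, 10.8, 244.9], [-1.5, 11.0, 249.3], [-1.5, 10.7, 252.6], [-1.3, 11.3, 257.4], [-1.3, 11.0, 260.4]]
[[2.0, 17.1, 225.1], [2.0, 14.9, 225.2], [2.0, 12.5, 224.9], [2.0, 10.4, 225.1], [2.0, 8.1, 225.1], [2.0, 10.8, 235.9], [2.0, 10.8, 240.6], [2.0, 11.3, 245.9], [2.0, 10.8, 248.9], [2.1, 11.4, 254.0], [2.1, 10.6, 256.1], [2.1, 11.0, 260.4]]
[[6.1, 16.9, 224.6], [6.1, 14.9, 225.1], [6.1, 12.4, 224.6], [6.2, 9.8, 223.7], [6.2, 7.3, 223.4], [5.9, 10.6, 235.5], [5.8, 11.4, 241.8], [5.7, 10.8, 244.8], [5.7, 10.4, 248.2], [5.5, 11.3, 253.8], [5.5, 11.1, 257.1], [5.4, 11.0, 260.5]]
```

```bash
python3 -m crank '[{"dx":3,"dy":6,"dz":-1,"yaw":0,"claw":0},{"dx":3,"dy":12,"dz":-1,"yaw":0,"claw":0},{"dx":3,"dy":18,"dz":-1,"yaw":0,"claw":0},{"dx":3,"dy":24,"dz":-1,"yaw":0,"claw":0},{"dx":3,"dy":30,"dz":-1,"yaw":0,"claw":0},{"dx":3,"dy":30,"dz":-1,"yaw":0,"claw":0},{"dx":3,"dy":30,"dz":-1,"yaw":0,"claw":0}]'; python3 -c "
from h import *
go()"
```

```text
time: 12.0
position: [0.6739, 0.0654, 0.1687]
tool_rot: [-0.706, 0.707, 0.03, -0.028]
force: [0.8, 0.2, 10.7]
width: -0.0002
t 12.0 TCP press mm [  7.4  -0.8 168.7] F [ 0.8  0.1 10.7] w -0.2
tool in press axes: [[1.0, 0.003, 0.004], [-0.004, -0.0, 1.0], [0.003, -1.0, -0.0]]
```

```bash
python3 -m crank '[{"dx":0,"dy":4,"dz":0,"yaw":0,"claw":0},{"dx":0,"dy":8,"dz":0,"yaw":0,"claw":0},{"dx":0,"dy":10,"dz":0,"yaw":0,"claw":0},{"dx":0,"dy":10,"dz":0,"yaw":0,"claw":0}]';python3 -m crank '[{"dx":0,"dy":2,"dz":0,"yaw":0,"claw":0},{"dx":0,"dy":2,"dz":0,"yaw":0,"claw":0}]'; python3 -c "
from h import *
go()"
```

```text
time: 12.5
position: [0.6744, 0.0654, 0.1638]
tool_rot: [-0.706, 0.707, 0.032, -0.026]
force: [-16.0, -1.1, 58.3]
width: -0.0002
time: 12.75
position: [0.6746, 0.0654, 0.1636]
tool_rot: [-0.706, 0.707, 0.033, -0.025]
force: [-21.2, -1.6, 74.1]
width: 0.0001
t 12.75 TCP press mm [  8.   -0.9 163.6] F [-21.3   0.2  74.1] w 0.1
tool in press axes: [[1.0, 0.011, 0.004], [-0.004, -0.002, 1.0], [0.011, -1.0, -0.002]]
```

The stop was met at 74 N, more than I wanted. Backing off to a light hold, still down, and checking the head height.

```bash
python3 -m crank '[{"dx":0,"dy":-6,"dz":0,"yaw":0,"claw":0},{"dx":0,"dy":-6,"dz":0,"yaw":0,"claw":0},{"dx":0,"dy":-6,"dz":0,"yaw":0,"claw":0}]'; python3 -c "
from h import *
go()
c=shot('wrist','w8.png')
hsv=cv2.cvtColor(c['image'],cv2.COLOR_RGB2HSV); m=(cv2.inRange(hsv,(0,150,100),(8,255,255))|cv2.inRange(hsv,(172,150,100),(180,255,255)))
q=np.array([wr(c,int(a),int(b)) for b,a in np.argwhere(m>0)]); q=q[(abs(q[:,2]-212)<22)&(abs(q[:,0]-5)<40)&(abs(q[:,1])<30)]; print(len(q),np.median(q,0),np.percentile(q[:,2],[5,25,75,95]))
s=shot('scene','s8.png')
hsv=cv2.cvtColor(s['image'],cv2.COLOR_RGB2HSV); m=(cv2.inRange(hsv,(0,150,100),(8,255,255))|cv2.inRange(hsv,(172,150,100),(180,255,255)))>0
P=(pts(s)-O)@B*1000; m&=(abs(P[...,0]-5)<30)&(abs(P[...,1])<30); q=P[m]; print(len(q),np.percentile(q[:,2],[10,50,90,98]))
cv2.imwrite('pics/m8.png',np.hstack([cv2.resize(s['image'][180:260,285:381],(480,400),interpolation=cv2.INTER_CUBIC),c['image'][:,160:480]])[:,:,::-1])"
```

```text
time: 13.12
position: [0.6741, 0.0654, 0.164]
tool_rot: [-0.706, 0.707, 0.031, -0.028]
force: [-4.2, 0.1, 22.3]
width: 0.0
t 13.12 TCP press mm [  7.5  -0.8 164. ] F [-4.2  0.4 22.3] w 0.0
tool in press axes: [[1.0, 0.004, 0.004], [-0.004, -0.001, 1.0], [0.004, -1.0, -0.001]]
2595 [ -1.7   9.8 199. ] [196.3 197.9 199.6 200.3]
64 [194.46665252 197.36325345 200.75053462 202.64604643]
```

View pics/m8.png

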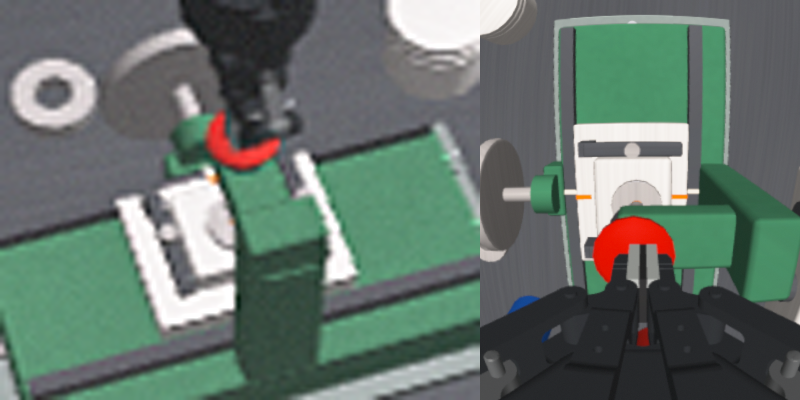

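The head top is at z=199 mm, which is the full 25 mm down. The orange lines at (584,197) and (680,197) sit level with the white lines at (570,197) and (693,190). Holding a little longer, then lifting away.

```bash
python3 -m crank '[{"dx":0,"dy":0,"dz":0,"yaw":0,"claw":0},{"dx":0,"dy":0,"dz":0,"yaw":0,"claw":0},{"dx":0,"dy":0,"dz":0,"yaw":0,"claw":0},{"dx":0,"dy":0,"dz":0,"yaw":0,"claw":0},{"dx":0,"dy":-10,"dz":0,"yaw":0,"claw":0},{"dx":0,"dy":-20,"dz":0,"yaw":0,"claw":0},{"dx":0,"dy":-35,"dz":0,"yaw":0,"claw":0},{"dx":0,"dy":-70,"dz":0,"yaw":0,"claw":0},{"dx":0,"dy":-110,"dz":0,"yaw":0,"claw":0}]'; python3 -m crank '[{"dx":-60,"dy":0,"dz":0,"yaw":0,"claw":0},{"dx":-120,"dy":0,"dz":0,"yaw":0,"claw":0},{"dx":-135,"dy":0,"dz":0,"yaw":0,"claw":0},{"dx":-135,"dy":0,"dz":0,"yaw":0,"claw":0},{"dx":-135,"dy":0,"dz":0,"yaw":0,"claw":0}]'; python3 -c "
from h import *
go(); c=shot('wrist','w9.png'); wlines(c); s=shot('scene','s9.png')
hsv=cv2.cvtColor(s['image'],cv2.COLOR_RGB2HSV); m=(cv2.inRange(hsv,(0,150,100),(8,255,255))|cv2.inRange(hsv,(172,150,100),(180,255,255)))>0
P=(pts(s)-O)@B*1000; m&=(abs(P[...,0]-5)<30)&(abs(P[...,1])<30)&(P[...,2]>180); print('plunger z',np.median(P[m],0))
a=dict(np.load('pics/scene1.npz')); d=cv2.absdiff(a['image'],s['image']).max(2)>40
k,l,st,ce=cv2.connectedComponentsWithStats(d.astype(np.uint8)); print([(st[i].tolist()) for i in range(1,k) if st[i,4]>12])"
```

```text
time: 14.35
position: [0.6727, 0.0655, 0.2722]
tool_rot: [0.707, -0.706, -0.029, 0.029]
force: [0.2, 0.6, -0.5]
width: 0.0001
time: 14.98
position: [0.5394, 0.0543, 0.2713]
tool_rot: [0.707, -0.706, -0.029, 0.029]
force: [0.5, -0.4, 0.7]
width: 0.0002
t 14.97 TCP press mm [-1.276e+02 -1.000e-01  2.713e+02] F [ 0.4 -0.4  0.7] w 0.2
tool in press axes: [[1.0, 0.0, 0.004], [-0.004, -0.0, 1.0], [0.0, -1.0, -0.0]]
orange 36 [388.5 173. ] depth [-45.5  -1.8  77.5] cast [-45.4  -1.7  77.5] slab62/104 [-42.   -4.8  62. ] [-51.3   3.7 104. ]
orange 57 [432.2 178.6] depth [  2.5  -2.4 105.4] cast [  2.7  -2.  105.4] slab62/104 [ 19.1 -11.6  62. ] [  3.2  -2.3 104. ]
orange 4 [490.5 186.5] depth [ 14.4  17.4 221.4] cast [ 13.9  17.7 221.4] slab62/104 [112.7 -21.4  62. ] [ 86.7 -11.1 104. ]
orange 35 [458.7 190.2] depth [ -5.2   7.9 194.8] cast [ -3.7   7.3 194.8] slab62/104 [ 60.8 -27.3  62. ] [ 40.4 -16.4 104. ]
orange 5 [498. 201.] depth [ 50.1  -7.1 181.7] cast [ 50.3  -7.  181.7] slab62/104 [129.7 -43.1  62. ] [101.9 -30.5 104. ]
orange 3 [462. 228.] depth [ -9.1 -18.7 222. ] cast [ -9.1 -18.7 222. ] slab62/104 [ 74.1 -83.7  62. ] [ 52.2 -66.7 104. ]
white 38 [375.4 170.4] depth [-59.6  -1.1  63.2] cast [-59.6  -1.3  63.2] slab62/104 [-59.4  -1.5  62. ] [-66.8   6.7 104. ]
plunger z [  6.0481929   -1.30282094 222.90860703]
[[58, 0, 31, 29, 417], [78, 0, 48, 44, 569], [214, 0, 53, 27, 1120], [284, 0, 84, 52, 895], [278, 7, 7, 8, 27], [107, 17, 4, 5, 13], [79, 31, 76, 83, 1478], [233, 33, 47, 68, 1027], [323, 49, 17, 9, 51], [265, 59, 93, 94, 2758], [268, 61, 28, 11, 53], [295, 69, 4, 7, 13], [307, 80, 5, 10, 18], [317, 180, 6, 6, 30], [342, 210, 15, 28, 123], [300, 218, 29, 31, 388]]
```

```bash
python3 -c "
from station import env
print(env.sign_off())"
```

```text
the job is handed in; nothing more can be done
None
```

The job is handed in at about 15 s of the 72 s allowed. I turned the wheel with two rim-pinch strokes and let go. Then I pushed the plunger to its stop with closed fingers, held it there about a second, and lifted the arm clear.

**Last checks**
- **Dot:** at y ≈ −2.0 mm by the wrist camera, with the white line at about −1.3 mm in the same view. That is 1–2 mm off the punch, inside the 4 mm tolerance, and unchanged by the plunger stroke.
- **Plunger:** head top at 199 mm when down, which is the full 25 mm. It came back up to 223 mm.
- **Surroundings:** comparing the first and last scene images shows changes only at the arm, the slide and the crank knob. The bottle, can and other things did not move.

**What disagreed or went off plan**
- **Fingertip height:** the real fingertips sit about 39 mm above the reported TCP, by both wrist and scene depth. My first pinch closed on air because of this, so I used the corrected height afterwards.
- **Force at the stop:** the push peaked at about 74 N through the fingertips, more than intended. I eased it to about 22 N for the hold. It stayed under the 120 N wrist limit, but if the 40 N limit on the arm and gripper body also covers the fingertips, it was exceeded.
- **Wheel slip:** the first stroke turned the wheel about 68° instead of the planned 87°, and the second stroke made up the rest.

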